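# Depth check of the marked well of a dry-block heater

## Task

Lift the dial depth gauge out of its stand and check the well that has the red ring in the dry-block heater's aluminium block: put the gauge's rod down the middle of that well until the base bar sits flat on the block, gauge upright and rod tip on the well's floor, and press it down lightly with about 10 N. Finish while still gripping the gauge and holding it pressed there so that the reading can be taken; do not ram the gauge into the block, keep the rod out of the other wells and leave the beaker, flask and green stopper where they are.

Things in the scene. Friction and masses are not known exactly. Their poses are not given: they have to be found in the camera images.
- gauge_centre (a point): centre of the dial head of the loose dial depth gauge (0.24 kg): an upright round head 56 mm across with two flat faces 22 mm apart (white dial on its -x face), good to grip from above; its top is 28 mm above this point (a thin cap 34 mm), the base's underside 64 mm below. x: square to the dial, towards the back; y: along the base bar; z: up
- gauge_base (a point): middle of the flat underside of the gauge's steel base bar, on the rod's axis; the bar is 16 mm (x) by 78 mm (y) by 10 mm high and carries the head on a stem 11 mm across (20 mm at its foot). Axes as gauge_centre
- rod_tip (a point): round tip of the gauge's measuring rod, a straight steel rod 5 mm across which slides along the gauge's z axis and stands 42 mm out of the base's underside when free
- plunger (a joint): how far the measuring rod is pushed in, m: 0 = fully out (42 mm below the base), 0.014 = stop. A light spring pushes it out: 1.0 N at 0, 1.6 N at 7 mm. With the tip on a well's floor and the base flat on the block it reads 0.007. The dial's red needle turns with it
- gauge_stand: grey gauge stand, fixed, 64 mm (x) by 104 mm (y), origin under its middle: two cheeks across which the base bar lies (underside 62 mm above the worktop), the rod hanging free in the 48 mm gap between them; lips up to 5 mm high round the bar keep it in place. At the start the gauge's axes are parallel with the stand's
- heater: small white dry-block heater, cold, fixed; origin on the worktop under the middle of its aluminium block. Case -95 to +55 mm in x (display at -x), 136 mm in y, 66 mm high; the block, 72 mm (x) by 100 mm (y), stands out, its flat top at 82 mm. Six upright flat-bottomed wells, 18 mm across, 35 mm deep, at x = -16 and 16 mm, y = -30, 0 and 30 mm; three have a coloured ring
- red_ring_centre (a point): centre of the red ring (25 mm across, flat), which is the centre of the mouth of the marked well, level with the block's top; the floor of the well is 35 mm below. The ring may lie round any of three wells; the blue and the yellow ring lie round the other two
- blue_ring_centre (a point): centre of the blue ring, round the mouth of another well (not to be used)
- yellow_ring_centre (a point): centre of the yellow ring, round the mouth of another well (not to be used)
- beaker: clear glass beaker, loose, 62 mm across, 80 mm high, origin under its middle; leave alone
- flask: clear glass conical flask, loose, 67 mm across, 114 mm high, origin under its middle; leave alone
- stopper: green rubber stopper, loose, 33 mm across, 27 mm high, origin under its middle; leave alone

How it is judged:
By the outcome, as a careful person would: the job done as asked, in the order asked, and still so for the second after the job is handed in, while the arm keeps its last pose, push and grip.
It also fails if it takes over 38 s, if anything falls off the work surface, if the arm or the gripper's body presses on something with over 40 N, if the wrist force passes 120 N, or if a joint passes its speed limit or range.

## Robot

A 6-joint arm with a two-finger parallel gripper is mounted at the origin on the work surface; the furniture and walls round the work are solid. World frame = base frame: x ahead of the robot, y to its left, z up, the work surface at z = 0. Lengths are in m, angles in rad, forces in N, time in s.
With the tool pointing down it reaches from about 0.275 to 0.775 m from the base axis. Payload 14.6 kg.
Tool frame: the origin (TCP) lies at the very end of the fingers, on their centre line; the grasp point (between the pads) lies 19 mm behind it; z points along the fingers, x is the direction in which the jaws open and shut, and the axes are right-handed (so a half turn about z gives the same grasp; the last joint's range is limited). The gripper opens to 85 mm and grips with 20 to 120 N. Pads are 22 mm wide; open, the fingers measure 114 mm over their backs; the gripper's body (76 mm by 85 mm) begins 54 mm behind the grasp point. The pads swing forward as they close: fully open they stand 13 mm farther back than shut.
Start: joints at [-1.27, 0.263, -0.048, 1.259, 0, 1.415], TCP at [0.231, -0.471, 0.231] pointing down, gripper open.
Joint ranges: [-2.65, 2.65], [-0.89, 1.7], [-1.18, 1.37], [-2.13, 2.11], [-1.35, 1.29], [-3.14, 3.14]. Speed limits (rad/s): [1.89, 1.89, 2.57, 2.79, 3.14, 3.14].

## Interface

Orientations are given as a unit quaternion [w, x, y, z].
In Python, from station import sensors, viewer, job gives the robot as it stands.
- The arm moves only by the shell command python3 -m inch 'ROWS' [FORCE]. ROWS is JSON, a list that holds one entry, the list of rows, each a list of 7 numbers: the shift along the world's x, y, z in cm, then the turn, a rotation vector about the world's x, y, z in degrees, then the gripper's target within -1 to 1 (shut at 1, half-way at 0, fully open at -1). In form: [[[x, y, z, ax, ay, az, gripper], ...]]. A call has 1 to 5 rows; each row shifts and turns the commanded pose from where the row before left it; what a row does not reach is not made up. A row lasts 1/10 s, in which the tool goes at most 50 mm and 8.59 degrees, less where a joint would pass 70% of its speed; a pose out of reach is approached as far as the arm can. A call is refused whole if a number of a shift passes 5 or a number of a turn 8.59, either way. A call with a gripper value outside its range is refused whole. The fingers move at their own pace and stop on an object; FORCE is the grip in N (left out, the last holds). Time passes only in rows, so rows that do not move let the fingers close. It gives the time, the measured TCP pose, the force and the opening at its end, in the units of the state.
- sensors.read_state(): the state, without advancing time (a new reading comes with each control period).
- viewer.camera(name): name is "side" or "top" or "wrist"; returns (picture, depth): 480x640x3 uint8, blue, green, red; 480x640 float32, m along the optical axis (not along the pixel's ray), 0 where there is no reading.
- viewer.get_calibration(name): a dict with "fx", "fy", "cx", "cy" (pixels), "rvec" (rotation vector, rad) and "tvec" (3), from world to camera coordinates, as OpenCV has them. Camera axes: x right, y down, z forward; pixel columns grow to the right and rows downward; lengths in m; the calibration is good to about 2 mm. The wrist camera is an equidistant fisheye: a pixel r from the principal point sees the ray r / f radians off the axis. A picture is of the moment at which its call begins: read the wrist's pose just before it. get_calibration takes no time and is no camera call; for the wrist camera it gives the pose at the moment of the call.
- job.sign_off(): hands the job in, once; it reports no verdict.
The state is a dict: "t": time; "joint_pos": joint angles; "qd": joint speeds; "joint_torque": joint torques, N m; "position": TCP position; "ee_rot": TCP orientation; "force": force on the tool from outside, world axes, zero at the start; "wrist_torque": the same for the moment, N m; "gripper_width": finger opening in m.
Only numpy, scipy, OpenCV 4.12 (cv2) and the standard library are available. Lean on these libraries where they do the work, as an engineer would, in place of code of your own. Each camera call takes 0.05 s, during which the arm holds its last target. There are 200 camera calls.

## Working session

There is one attempt and no reset: what is moved stays moved. The work goes in short steps, Python scripts to look and compute and a shell command to move; the robot and the scene stay as the last step left them, time stands still between calls to the robot, and variables do not carry over. Pictures are saved under pics/ and viewed, about 8 in all and at most 12, crops included, and the job is handed in when it is done.

```bash
mkdir -p pics; cat > h.py <<'E'
import numpy as np, cv2
from station import sensors, viewer, job
def save(n,f):
    im,d=viewer.camera(n); cv2.imwrite(f'pics/{f}.png',im); np.save(f'pics/{f}.npy',d); return im,d
def pose(n):
    c=viewer.get_calibration(n); R=cv2.Rodrigues(np.array(c['rvec'],float))[0]; t=np.array(c['tvec'],float).ravel(); return c,R,t
def ray(c,R,t,u,v,fish=False):
    x=(u-c['cx'])/c['fx'];y=(v-c['cy'])/c['fy']
    if fish:
        r=np.hypot(x,y); k=np.tan(r)/r if r>1e-9 else 1; x*=k;y*=k
    return -R.T@t, R.T@np.array([x,y,1.])
def onz(n,u,v,z,P=None):
    c,R,t=P or pose(n); o,d=ray(c,R,t,u,v,n=='wrist'); return o+d*(z-o[2])/d[2]
def pt(n,u,v,depth,P=None):
    c,R,t=P or pose(n); o,d=ray(c,R,t,u,v,n=='wrist'); return o+d*depth
E
python3 - <<'E'
from h import *
s=sensors.read_state(); print(s)
a,_=save('top','top0'); b,_=save('side','side0')
for n in('top','side'):
    c,R,t=pose(n); print(n,c['fx'],(-R.T@t).round(3),R[2].round(3))
E
```

```text
{'t': 0.0, 'joint_pos': array([-1.27028970e+00,  2.63554221e-01, -4.89030051e-02,  1.25938554e+00,
        2.65176347e-05,  1.41551783e+00]), 'qd': array([-0.00013985, -0.00036203, -0.00037836, -0.00117561,  0.00213781,
        0.00081389]), 'joint_torque': array([-9.04039771e-03, -6.37607718e+01,  3.84568834e+01,  1.38921716e-02,
       -4.02570067e-04, -8.24944891e-06]), 'position': array([ 0.23102556, -0.47115877,  0.23082132]), 'ee_rot': array([-3.52186303e-04,  8.48577343e-01, -5.29071091e-01, -3.87168047e-04]), 'force': array([ 0.38150511, -0.19261648, -0.55575382]), 'wrist_torque': array([-0.0012908 ,  0.01538534, -0.04722307]), 'gripper_width': 0.0848206094382807}
top 526.7477514146053 [0.397 0.029 1.168] [ 0.043 -0.002 -0.999]
side 598.4901627349093 [ 0.155 -0.97   0.672] [ 0.244  0.849 -0.468]
```

View pics/top0.png

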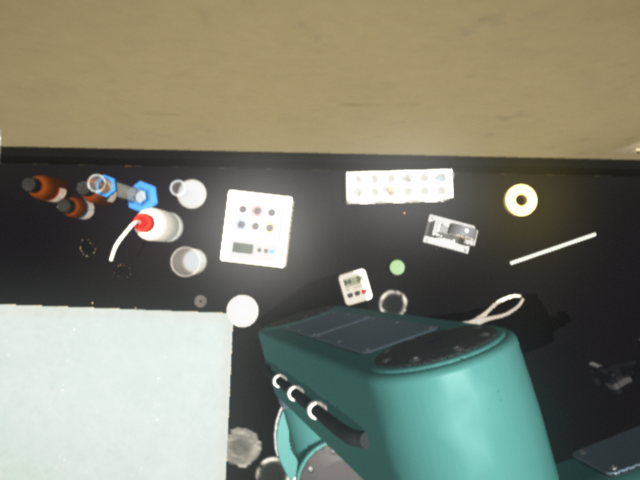

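View pics/side0.png

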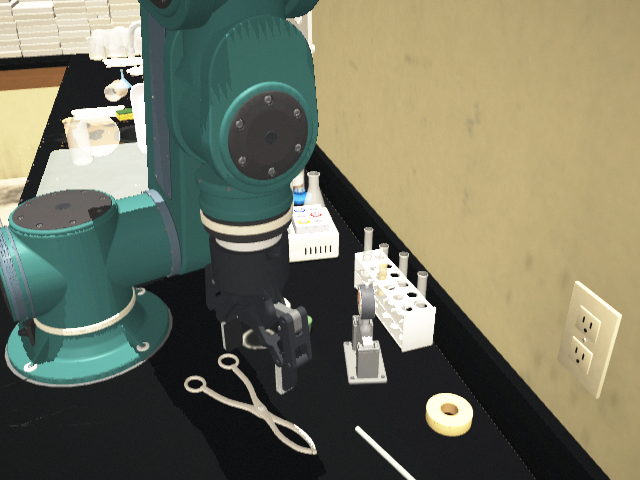

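The top view shows the gauge in its stand at about (450,234), the heater at (257,228), the stopper at (397,267), the beaker at (188,262) and the flask at (188,193). The side view shows the gauge at about (366,305). Next I'll zoom in and segment.

```bash
python3 - <<'E'
from h import *
im=cv2.imread('pics/top0.png'); d=np.load('pics/top0.npy')
P=pose('top')
g=cv2.resize(im[205:265,410:490],None,fx=8,fy=8,interpolation=cv2.INTER_CUBIC)[:, :]
h=cv2.resize(im[185:275,215:300],None,fx=6,fy=6,interpolation=cv2.INTER_CUBIC)
o=np.zeros((560,800,3),np.uint8)
g=cv2.resize(g,(400,300)); h=cv2.resize(h,(400,424)); o[:300,:400]=g; o[:424,400:]=h
cv2.imwrite('pics/crop0.png',o)
c,R,t=P
vv,uu=np.mgrid[205:265,410:490]; dd=d[205:265,410:490]
p=np.stack([(uu-c['cx'])/c['fx'],(vv-c['cy'])/c['fy'],np.ones(uu.shape)],-1)*dd[...,None]
w=(p-t)@R
z=w[...,2]; print('zmax',z.max())
for lo,hi in((.11,.17),(.055,.085),(.02,.2)):
    m=(z>lo)&(z<hi)&(dd>0); q=w[m]; print(lo,m.sum(),q.mean(0).round(4)); r=cv2.minAreaRect((q[:,:2]*1000).astype(np.float32)); print(r)
# heater
vv,uu=np.mgrid[180:280,210:305]; dd=d[180:280,210:305]
p=np.stack([(uu-c['cx'])/c['fx'],(vv-c['cy'])/c['fy'],np.ones(uu.shape)],-1)*dd[...,None]
w=(p-t)@R; z=w[...,2]
for lo,hi in((.074,.09),(.05,.073)):
    m=(z>lo)&(z<hi)&(dd>0); q=w[m]; print('heat',lo,m.sum(),np.median(q,0).round(4)); print(cv2.minAreaRect((q[:,:2]*1000).astype(np.float32)))
hsv=cv2.cvtColor(im[180:280,210:305],cv2.COLOR_BGR2HSV); H,S=hsv[...,0],hsv[...,1]
for n,m in(('red',((H<8)|(H>172))),('blue',(H>100)&(H<135)),('yel',(H>18)&(H<35))):
    m=m&(S>60); k,_,st,ce=cv2.connectedComponentsWithStats(m.astype(np.uint8))
    for i in range(1,k):
        if st[i,4]>8: u,v=ce[i]+[210,180]; print(n,st[i,4],u,v,onz('top',u,v,.082,P).round(4))
for n,u,v in(('stopper',397,267),('beaker',188,262),('flask',185,193)): print(n,onz('top',u,v,.03,P).round(3))
E
```

```text
zmax 1.1675718436999243
0.11 378 [ 0.4452 -0.2266  0.1439]
((445.3009033203125, -230.17630004882812), (53.153045654296875, 24.294761657714844), 76.33843231201172)
0.055 285 [ 0.4464 -0.2153  0.0654]
((445.5777282714844, -230.7664337158203), (92.05865478515625, 33.39106750488281), 76.15960693359375)
0.02 751 [ 0.4454 -0.2208  0.102 ]
((445.54669189453125, -230.70474243164062), (92.03511810302734, 33.721343994140625), 76.42193603515625)
heat 0.074 1362 [0.466  0.1845 0.0806]
((465.81658935546875, 184.26719665527344), (100.71065521240234, 72.04855346679688), 84.63447570800781)
heat 0.05 3236 [0.4232 0.185  0.0641]
((446.00811767578125, 186.20062255859375), (136.98280334472656, 150.26669311523438), 84.73970794677734)
stopper [ 0.371 -0.116  0.03 ]
beaker [0.372 0.335 0.03 ]
flask [0.521 0.346 0.03 ]
```

View pics/crop0.png

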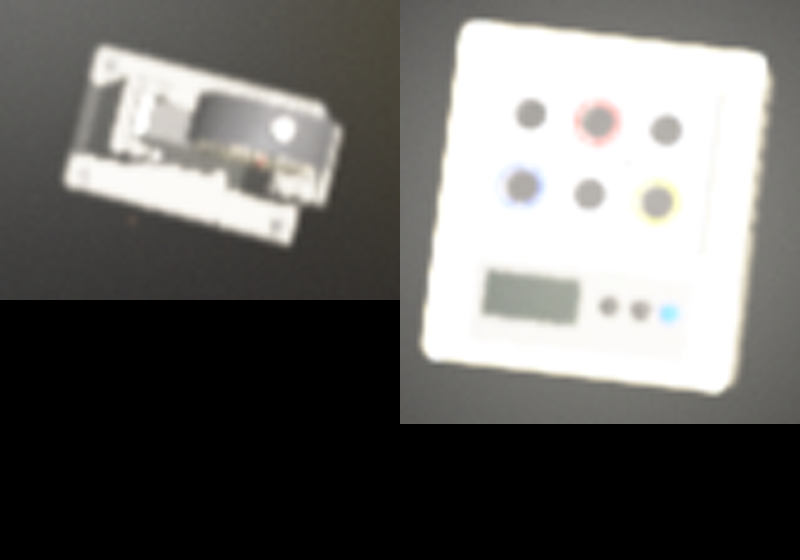

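The crop shows red on the middle well of the back row (top image about (257,211)), blue at front-left and yellow at front-right. The gauge is at about (0.445,-0.230) with yaw about -13.6°. The heater block is at (0.466,0.184) with yaw about -5.4°, so the red well should be near (0.482,0.183). The sizes match the given ones, so I'll approach.

```bash
python3 -m inch '[[[2.7,3.0,0.5,0,0,6.3,-1],[2.7,3.0,0.5,0,0,6.3,-1],[2.7,3.0,0.5,0,0,6.3,-1],[2.7,3.0,0.5,0,0,6.3,-1]]]' 40
python3 -m inch '[[[2.7,3.0,0,0,0,6.3,-1],[2.7,3.0,0,0,0,6.3,-1],[2.7,3.0,0,0,0,6.3,-1],[2.6,3.0,0,0,0,6.2,-1],[0,0,0,0,0,0,-1]]]'
python3 - <<'E'
from h import *
from scipy.spatial.transform import Rotation as Ro
s=sensors.read_state(); q=s['ee_rot']; X=Ro.from_quat(q,scalar_first=True).as_matrix()
print(s['t'],s['position'],X.round(3).tolist(),s['joint_pos'].round(2),s['force'].round(2))
P=pose('wrist'); save('wrist','w1'); print({k:P[0][k] for k in('fx','fy','cx','cy')},(-P[1].T@P[2]).round(4),P[1].round(3).tolist())
np.savez('pics/w1P.npz',R=P[1],t=P[2],k=[P[0][k] for k in('fx','fy','cx','cy')])
im,_=save('top','top1')
vis=im[180:280,210:305]
P=pose('top')
print('red pred',onz('top',257.1,210.9,.082,P).round(4),'blue',onz('top',215+122*85/400,185+187*90/424,.082,P).round(4),'yel',onz('top',215+257*85/400,185+203*90/424,.082,P).round(4))
E
```

```text
t: 0.5
position: [0.3398, -0.35, 0.2513]
ee_rot: [-0.0, 0.944, -0.329, -0.0]
force: [0.5, 0.0, 0.8]
gripper_width: 0.0857
t: 1.0
position: [0.448, -0.2283, 0.251]
ee_rot: [-0.001, 0.993, -0.114, -0.0]
force: [-0.5, 0.7, 0.1]
gripper_width: 0.0853
1.0 [ 0.44801515 -0.22831487  0.25096974] [[0.974, -0.227, -0.0], [-0.227, -0.974, 0.001], [-0.0, -0.001, -1.0]] [-0.63  0.22 -0.05  1.3   0.    1.17] [-0.52  0.67  0.11]
{'fx': 371.64829954431775, 'fy': 371.64829954431775, 'cx': 322.4067676649815, 'cy': 240.6475733619288} [ 0.4648 -0.158   0.3943] [[0.974, -0.228, 0.001], [-0.219, -0.933, 0.285], [-0.064, -0.277, -0.959]]
red pred [0.4816 0.1815 0.082 ] blue [0.4524 0.214  0.082 ] yel [0.4467 0.1547 0.082 ]
```

View pics/w1.png

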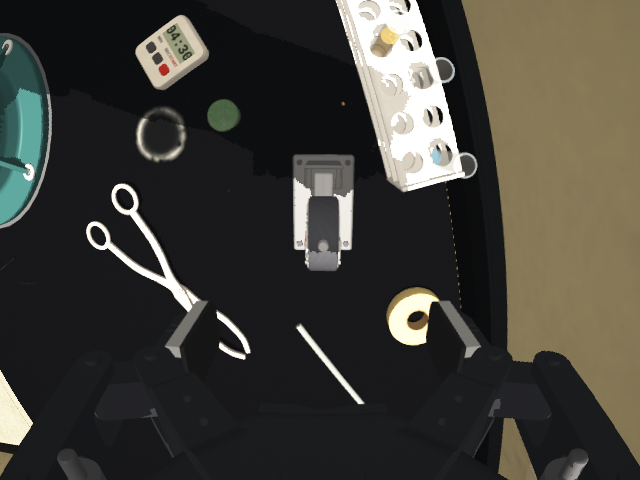

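The wrist view shows the gauge upright in its stand. The head spans columns 307–340, the cap is at about (323,246), and the stand spans columns 294–353. It's well aligned with the jaws.

```bash
cat >> h.py <<'E'
def loadP(f):
    z=np.load(f); return dict(zip(('fx','fy','cx','cy'),z['k'])),z['R'],z['t']
E
python3 - <<'E'
from h import *
P=loadP('pics/w1P.npz'); im=cv2.imread('pics/w1.png')
d=np.load('pics/w1.npy')
print('cap',onz('wrist',323,246,.158,P).round(4))
# edges of stand foot plate / head from depth
for v in(165,200,215,225,235,255,265):
    r=d[v,285:362]; 
    z=[pt('wrist',u,v,d[v,u],P) for u in range(285,362)]
    hd=[p for p in z if p[2]>.11]; st=[p for p in z if .003<p[2]<.09]
    f=lambda L:(len(L),*[np.array(x).round(4).tolist() for x in(L[0],L[-1])]) if L else 0
    print(v,'head',f(hd),'st',f(st))
c=np.array([onz('wrist',u,v,.006,P)[:2] for u,v in((298,161),(350,161),(300,244),(347,244))]); print(c.round(4),c.mean(0))
z=np.array([[*pt('wrist',u,v,d[v,u],P)] for v in range(140,290) for u in range(285,362)])
q=z[(z[:,2]>.12)&(z[:,2]<.17)]; print('head',cv2.minAreaRect((q[:,:2]*1000).astype(np.float32)),q[:,2].max(),len(q))
c2=cv2.resize(im[140:285,270:375],None,fx=4,fy=4,interpolation=cv2.INTER_CUBIC)
t1=cv2.imread('pics/top1.png'); h=cv2.resize(t1[185:275,215:300],(378,400),interpolation=cv2.INTER_CUBIC)
o=np.zeros((580,800,3),np.uint8); o[:580,:420]=c2; o[:400,420:798]=h; cv2.imwrite('pics/crop1.png',o)
E
```

```text
cap [ 0.4485 -0.23    0.158 ]
165 head 0 st (62, [0.4267, -0.1829, 0.0058], [0.4888, -0.1974, 0.0057])
200 head (31, [0.4441, -0.202, 0.1313], [0.4651, -0.2074, 0.1291]) st (30, [0.4189, -0.2191, 0.0075], [0.4808, -0.2339, 0.0056])
215 head (33, [0.4411, -0.2102, 0.1423], [0.4628, -0.2145, 0.1454]) st (27, [0.4147, -0.2352, 0.0059], [0.4762, -0.2491, 0.008])
225 head (33, [0.44, -0.2158, 0.1481], [0.4613, -0.2201, 0.1508]) st (27, [0.4122, -0.2455, 0.0077], [0.474, -0.2601, 0.007])
235 head (34, [0.4354, -0.2277, 0.1283], [0.4598, -0.2266, 0.1519]) st (26, [0.4092, -0.2567, 0.0062], [0.4716, -0.2708, 0.0079])
255 head (33, [0.4346, -0.2373, 0.1466], [0.4566, -0.2414, 0.1496]) st (3, [0.4235, -0.2639, 0.0627], [0.4556, -0.271, 0.0638])
265 head (31, [0.433, -0.2461, 0.1425], [0.454, -0.2514, 0.1416]) st 0
[[ 0.4339 -0.1803]
 [ 0.4866 -0.1926]
 [ 0.4141 -0.2684]
 [ 0.4642 -0.2802]] [ 0.44970745 -0.23035216]
head ((447.7913818359375, -227.86553955078125), (53.08961486816406, 24.181636810302734), 76.20069122314453) 0.16229291987476963 2411
```

View pics/crop1.png

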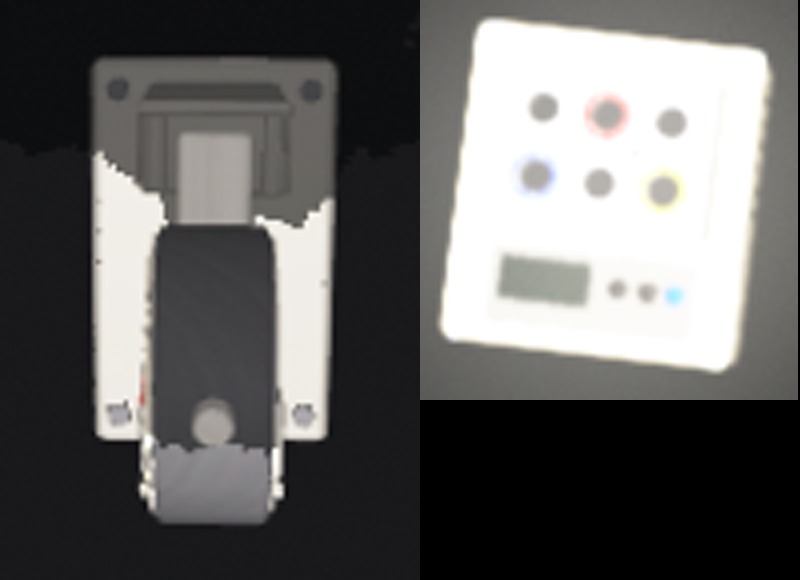

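Both views agree on the gauge centre, about (0.4475,-0.230) with yaw -13.8°. Descending and gripping.

```bash
python3 -m inch '[[[0,-0.17,-3,0,0,-0.6,-0.3],[0,0,-4,0,0,0,-0.3],[0,0,-4,0,0,0,-0.3],[0,0,-2.3,0,0,0,-0.3],[0,0,-1,0,0,0,-0.3]]]' 40
python3 -m inch '[[[0,0,0,0,0,0,1],[0,0,0,0,0,0,1],[0,0,0,0,0,0,1],[0,0,0,0,0,0,1],[0,0,0,0,0,0,1]]]' 40
python3 -m inch '[[[0,0,0,0,0,0,1],[0,0,0,0,0,0,1],[0,0,0,0,0,0,1]]]' 60
```

```text
t: 1.6
position: [0.4445, -0.2333, 0.1063]
ee_rot: [-0.001, 0.992, -0.125, -0.001]
force: [-0.5, 1.4, 1.2]
gripper_width: 0.0551
t: 2.1
position: [0.4467, -0.2339, 0.1096]
ee_rot: [0.001, 0.992, -0.124, 0.001]
force: [-2.1, -1.9, 7.7]
gripper_width: 0.022
t: 2.4
position: [0.4467, -0.2339, 0.1096]
ee_rot: [0.001, 0.992, -0.124, 0.001]
force: [-1.6, -1.7, 7.9]
gripper_width: 0.0214
```

```bash
python3 -m inch '[[[0,0,0.5,0,0,0,1],[0,0,0.5,0,0,0,1],[0,0,1,0,0,0,1],[0,0,1,0,0,0,1],[0,0,0,0,0,0,1]]]' 60
python3 -m inch '[[[0,0,2,0,0,0,1],[0,0,3,0,0,0,1],[0,0,3,0,0,0,1],[0,0,0,0,0,0,1],[0,0,0,0,0,0,1]]]'
python3 - <<'E'
from h import *
s=sensors.read_state(); print(s['position'],s['ee_rot'],s['force'],s['wrist_torque'],s['gripper_width'])
P=pose('wrist'); save('wrist','w2')
np.savez('pics/w2P.npz',R=P[1],t=P[2],k=[P[0][k] for k in('fx','fy','cx','cy')])
print((-P[1].T@P[2]).round(4))
save('side','s2')
a=cv2.imread('pics/w2.png'); b=cv2.imread('pics/s2.png')
o=np.zeros((480,800,3),np.uint8); o[:,:400]=a[:,120:520]; o[:,400:]=b[:,180:580]; cv2.imwrite('pics/c2.png',o)
E
```

```text
t: 2.9
position: [0.4468, -0.2336, 0.1399]
ee_rot: [0.001, 0.992, -0.123, 0.001]
force: [-0.1, 0.8, -2.4]
gripper_width: 0.0215
t: 3.4
position: [0.4462, -0.2332, 0.2182]
ee_rot: [0.0, 0.992, -0.123, 0.0]
force: [-0.5, 1.3, -3.1]
gripper_width: 0.0216
[ 0.44619902 -0.23319628  0.21816541] [ 1.62723015e-04  9.92345983e-01 -1.23488255e-01  2.73706148e-04] [-0.46315069  1.30805821 -3.12055031] [ 0.00314478 -0.00170781  0.03370874] 0.02158245964214246
[ 0.4642 -0.163   0.3614]
```

View pics/c2.png

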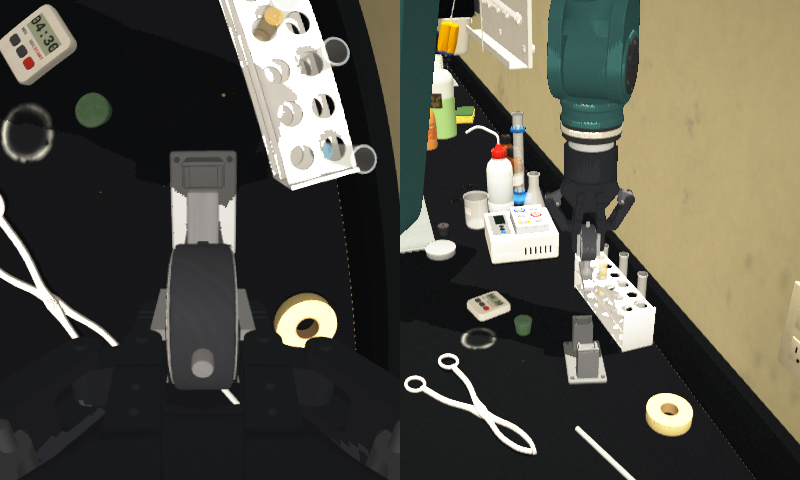

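The gauge is lifted cleanly (about 2.4 N load) and hangs upright. The wrist camera sees the cap at about (323,363), and the stand is left empty. I'll carry it to a point short of the heater and look at the ring from close by.

```bash
python3 -m inch '[[[0.2,2,0.5,0,0,1.1,1],[0.4,4,0.5,0,0,1.1,1],[0.4,4,0,0,0,1.1,1],[0.4,4,0,0,0,1.1,1],[0.4,4,0,0,0,1.1,1]]]'
python3 -m inch '[[[0.4,4,0,0,0,1.1,1],[0.4,4,0,0,0,1.1,1],[0.4,4,0,0,0,1.1,1],[0.2,2,0,0,0,0,1],[0,0,0,0,0,0,1]]]'
python3 -m inch '[[[0,0,0,0,0,0,1],[0,0,0,0,0,0,1]]]'
python3 - <<'E'
from h import *
s=sensors.read_state(); print(s['position'],s['ee_rot'],s['force'])
P=pose('wrist'); im,d=save('wrist','w3')
np.savez('pics/w3P.npz',R=P[1],t=P[2],k=[P[0][k] for k in('fx','fy','cx','cy')])
hsv=cv2.cvtColor(im,cv2.COLOR_BGR2HSV); H,S=hsv[...,0],hsv[...,1]
for n,m in(('red',((H<8)|(H>172))),('blue',(H>100)&(H<135)),('yel',(H>18)&(H<35))):
    m=m&(S>70); k,_,st,ce=cv2.connectedComponentsWithStats(m.astype(np.uint8))
    for i in range(1,k):
        if st[i,4]>60: print(n,st[i],ce[i].round(1),onz('wrist',*(st[i,:2]+st[i,2:4]/2-.5),.082,P).round(4))
z=s['position'][2]; print('cap',onz('wrist',323,368,z+.0504,P))
E
```

```text
t: 4.0
position: [0.4635, -0.0515, 0.2272]
ee_rot: [-0.0, 0.997, -0.076, -0.001]
force: [-0.3, 0.6, -1.9]
gripper_width: 0.0214
t: 4.5
position: [0.4775, 0.0891, 0.2271]
ee_rot: [-0.0, 0.999, -0.045, -0.001]
force: [0.0, -0.3, -2.0]
gripper_width: 0.0211
t: 4.7
position: [0.4778, 0.0862, 0.2278]
ee_rot: [0.0, 0.999, -0.047, -0.0]
force: [0.1, 0.4, -2.5]
gripper_width: 0.0214
[0.47784417 0.08620958 0.22775941] [ 1.19678255e-04  9.98878626e-01 -4.73418628e-02 -4.73173629e-04] [ 0.11961079  0.3926599  -2.45067308]
red [302  84  33  33 348] [318.3  99.7] [0.4843 0.1841 0.082 ]
blue [261  48  32  31 284] [276.4  63.7] [0.4555 0.2171 0.082 ]
blue [216 146  13  13 118] [222.1 152.2] [0.405  0.1527 0.082 ]
yel [  465     0   175   480 68218] [562.5 209.2] [0.6901 0.0531 0.082 ]
yel [261 122  33  34 374] [277.2 138.5] [0.4499 0.1577 0.082 ]
yel [  0 450  10  17  95] [  3.1 456.4] [-0.1476 -0.2886  0.082 ]
cap [0.47880188 0.09053112 0.27815941]
```

View pics/w3.png

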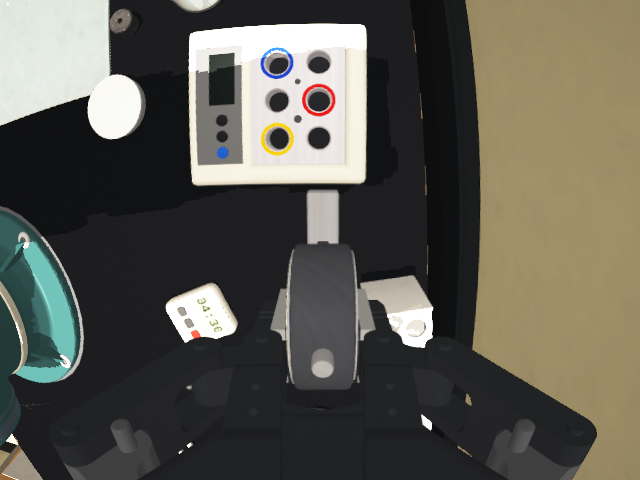

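The wrist view shows the red ring at (318,100), the free end of the bar at (323,190) and the cap at about (322,360). Now I'll find the gauge axis in the same camera.

```bash
python3 - <<'E'
from h import *
P=loadP('pics/w3P.npz'); im=cv2.imread('pics/w3.png'); d=np.load('pics/w3.npy'); s=sensors.read_state(); p=s['position']; z=p[2]
g=cv2.cvtColor(im,cv2.COLOR_BGR2GRAY)
m=(g[345:385,305:340]>130).astype(np.uint8); k,_,st,ce=cv2.connectedComponentsWithStats(m); print([(st[i].tolist(),(ce[i]+[305,345]).round(1)) for i in range(1,k) if st[i,4]>30])
col=g[180:200,323].astype(int); e=180+np.argmax(np.diff(col))+.5
row=g[210].astype(int); print('edge row',e,'cols',[u for u in range(295,352) if abs(row[u+1]-row[u])>20])
a=onz('wrist',323,e,z-.0376,P); print('bar end top',a)
yaw=np.radians(-5.4); print('axis from bar', a-0.039*np.array([np.sin(-yaw),np.cos(yaw),0]))
print('bar depth z', [pt('wrist',323,v,d[v,323],P).round(4) for v in(195,210,225,236)])
for u,v in((307.5,210),(338.5,210)): print(onz('wrist',u,v,z-.0376,P).round(4))
q=np.array([pt('wrist',u,v,d[v,u],P) for v in range(242,392) for u in range(285,362) if d[v,u]>0]); q=q[(q[:,2]>z+.0)&(q[:,2]<z+.06)]
print('head',cv2.minAreaRect((q[:,:2]*1000).astype(np.float32)),q[:,2].max(), 'cap', onz('wrist',322,360,z+.0504,P))
h=q[(q[:,2]>z+.015)]; 
# circle fit of the rim in (y',z) plane
y=h[:,1]*np.cos(yaw)-h[:,0]*np.sin(yaw); A=np.c_[2*y,2*h[:,2],np.ones(len(h))]
b=y**2+h[:,2]**2; c=np.linalg.lstsq(A,b,rcond=None)[0]; print('circle y\'',c[0],'z',c[1],'r',np.sqrt(c[2]+c[0]**2+c[1]**2), "tcp y'",p[1]*np.cos(yaw)-p[0]*np.sin(yaw))
E
```

```text
[([7, 6, 22, 27, 407], array([321.8, 365.5]))]
edge row 189.5 cols [305, 306, 307, 337, 338, 339]
bar end top [0.48277634 0.1306487  0.19030574]
axis from bar [0.47910611 0.09182178 0.19030574]
bar depth z [array([0.4825, 0.128 , 0.1908]), array([0.4818, 0.1204, 0.1902]), array([0.4811, 0.1127, 0.1902]), array([0.4805, 0.1072, 0.1907])]
[0.4741 0.1211 0.1903]
[0.4895 0.1197 0.1903]
head ((479.21014404296875, 94.95370483398438), (48.55304718017578, 31.108642578125), 81.67986297607422) 0.2810243505859995 cap [0.47879959 0.09367275 0.27830574]
circle y' 0.13792183312993642 z 0.25097947656134245 r 0.02216083085253541 tcp y' 0.13066130872598464
```

The bar is level at the predicted height. The gauge axis is at (0.479,0.0917) and the red ring at (0.4843,0.1840) in the same camera, so I shift +0.52, +9.2 cm.

```bash
python3 -m inch '[[[0.1,2,0,0,0,0,1],[0.2,3,0,0,0,0,1],[0.1,2.7,0,0,0,0,1],[0.1,1.5,0,0,0,0,1],[0,0,0,0,0,0,1]]]'
python3 -m inch '[[[0,0,-1,0,0,0,1],[0,0,-1,0,0,0,1],[0,0,-0.5,0,0,0,1],[0,0,0,0,0,0,1],[0,0,0,0,0,0,1]]]'
python3 -m inch '[[[0,0,0,0,0,0,1],[0,0,0,0,0,0,1]]]'
python3 - <<'E'
from h import *
s=sensors.read_state(); p=s['position'];print(p,s['ee_rot'],s['force'])
P=pose('wrist'); im,d=save('wrist','w4')
np.savez('pics/w4P.npz',R=P[1],t=P[2],k=[P[0][k] for k in('fx','fy','cx','cy')])
hsv=cv2.cvtColor(im,cv2.COLOR_BGR2HSV); H,S=hsv[...,0],hsv[...,1]
for n,m in(('red',((H<8)|(H>172))),('blue',(H>100)&(H<135)),('yel',(H>18)&(H<35))):
    m=m&(S>70); k,_,st,ce=cv2.connectedComponentsWithStats(m.astype(np.uint8))
    for i in range(1,k):
        if 40<st[i,4]<3000: print(n,st[i],onz('wrist',*(st[i,:2]+st[i,2:4]/2-.5),.082,P).round(4))
g=cv2.cvtColor(im,cv2.COLOR_BGR2GRAY).astype(int); print(np.diff(g[175:205,323]).tolist())
b=save('side','s4')[0]
c=cv2.resize(b[150:300,250:400],(480,480),interpolation=cv2.INTER_CUBIC)
o=np.zeros((480,800,3),np.uint8); o[:,:320]=im[:,160:480]; o[:,320:]=c; cv2.imwrite('pics/c4.png',o)
E
```

```text
t: 5.25
position: [0.4832, 0.1795, 0.2281]
ee_rot: [-0.0, 0.999, -0.046, -0.0]
force: [-1.1, -0.3, -2.5]
gripper_width: 0.0212
t: 5.75
position: [0.4831, 0.1785, 0.2033]
ee_rot: [0.0, 0.999, -0.047, -0.0]
force: [-0.4, -0.9, -2.0]
gripper_width: 0.0212
t: 5.95
position: [0.4833, 0.1789, 0.2036]
ee_rot: [-0.0, 0.999, -0.047, 0.0]
force: [0.3, -0.8, -2.7]
gripper_width: 0.0215
[0.48326838 0.17888515 0.20355444] [-5.93906332e-05  9.98895529e-01 -4.69856163e-02  2.65087623e-04] [ 0.31104495 -0.84364193 -2.71048427]
blue [261 168  35  35 371] [0.4554 0.217  0.082 ]
yel [264 248  28  31 202] [0.4475 0.1579 0.082 ]
[-1, 1, -2, 0, 0, 0, 1, -1, 1, -1, 0, 1, 0, 37, 46, 23, 15, 29, 3, 1, -1, 1, 0, 0, 0, 0, 0, 0, 0]
```

View pics/c4.png

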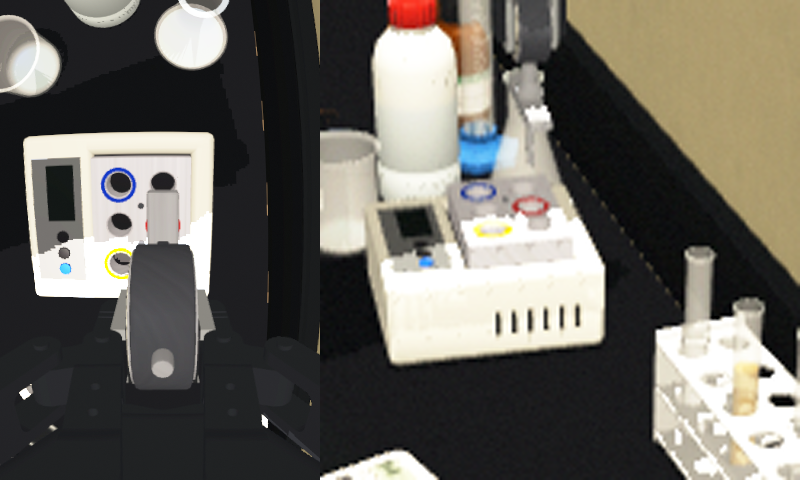

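The blue ring gives red at (0.4845,0.1841), and the gauge axis is at (0.4845,0.1844), so it's centred to under 1 mm. Both the block and the side view show nothing in the way. Descending.

```bash
python3 -m inch '[[[0,0,-1,0,0,0,1],[0,0,-1,0,0,0,1],[0,0,-0.5,0,0,0,1],[0,0,-0.5,0,0,0,1],[0,0,0,0,0,0,1]]]'
python3 -m inch '[[[0,0,-1,0,0,0,1],[0,0,-1,0,0,0,1],[0,0,-0.7,0,0,0,1],[0,0,-0.5,0,0,0,1],[0,0,0,0,0,0,1]]]'
python3 -m inch '[[[0,0,-0.2,0,0,0,1],[0,0,-0.2,0,0,0,1],[0,0,-0.1,0,0,0,1],[0,0,-0.1,0,0,0,1],[0,0,0,0,0,0,1]]]'
```

```text
t: 6.55
position: [0.4827, 0.1788, 0.1725]
ee_rot: [0.0, 0.999, -0.047, -0.001]
force: [1.5, 0.7, -2.0]
gripper_width: 0.0215
t: 7.05
position: [0.4827, 0.1788, 0.1405]
ee_rot: [0.0, 0.999, -0.047, -0.001]
force: [-0.7, 0.2, -1.5]
gripper_width: 0.0213
t: 7.55
position: [0.4832, 0.1789, 0.1353]
ee_rot: [-0.0, 0.999, -0.047, 0.0]
force: [0.9, -0.1, -0.6]
gripper_width: 0.0214
```

```bash
python3 -m inch '[[[0,0,-0.1,0,0,0,1],[0,0,-0.1,0,0,0,1],[0,0,-0.1,0,0,0,1],[0,0,-0.1,0,0,0,1],[0,0,0,0,0,0,1]]]'
python3 -m inch '[[[0,0,-0.05,0,0,0,1],[0,0,-0.05,0,0,0,1],[0,0,0,0,0,0,1],[0,0,0,0,0,0,1]]]'
```

```text
t: 8.05
position: [0.4831, 0.1789, 0.1312]
ee_rot: [0.0, 0.999, -0.047, 0.0]
force: [0.5, 0.3, -0.7]
gripper_width: 0.0216
t: 8.45
position: [0.4832, 0.1789, 0.1303]
ee_rot: [0.0, 0.999, -0.047, 0.0]
force: [0.1, 0.4, -1.4]
gripper_width: 0.0213
```

```bash
python3 -m inch '[[[0,0,-0.05,0,0,0,1],[0,0,0,0,0,0,1],[0,0,0,0,0,0,1]]]'
python3 -m inch '[[[0,0,-0.05,0,0,0,1],[0,0,0,0,0,0,1],[0,0,0,0,0,0,1]]]'
```

```text
t: 8.75
position: [0.4831, 0.1789, 0.1298]
ee_rot: [-0.0, 0.999, -0.047, 0.0]
force: [0.5, 0.6, -1.1]
gripper_width: 0.0213
t: 9.05
position: [0.4832, 0.1789, 0.1296]
ee_rot: [-0.0, 0.999, -0.047, 0.0]
force: [-0.5, 0.4, 5.3]
gripper_width: 0.021
```

The base touches at 0.1296 m, exactly where predicted. I'll ease on the rest.

```bash
python3 -m inch '[[[0,0,-0.01,0,0,0,1],[0,0,0,0,0,0,1],[0,0,0,0,0,0,1]]]'
python3 - <<'E'
from h import *
s=sensors.read_state(); print(s['wrist_torque'])
f=[]
for i in range(3):
    b=save('side','s5')[0]; f.append(sensors.read_state()['force'][2])
w=save('wrist','w5')[0]; f.append(sensors.read_state()['force'][2]); print(f)
P=pose('wrist'); d=np.load('pics/w5.npy'); print([pt('wrist',323,v,d[v,323],P).round(4) for v in(200,215,230)],[pt('wrist',u,215,d[215,u],P)[2].round(4) for u in(312,323,334)])
c=cv2.resize(b[140:240,270:400],(520,400),interpolation=cv2.INTER_CUBIC)
o=np.zeros((480,800,3),np.uint8); o[:,:280]=w[:,180:460]; o[:400,280:]=c; cv2.imwrite('pics/c5.png',o)
E
```

```text
t: 9.35
position: [0.4832, 0.1789, 0.1296]
ee_rot: [-0.0, 0.999, -0.047, 0.0]
force: [-1.8, -0.3, 6.2]
gripper_width: 0.0212
[-0.08846886  0.33100865  0.0499556 ]
[np.float64(6.144306551931038), np.float64(6.727874085145391), np.float64(6.442916990817728), np.float64(7.268679057482145)]
[array([0.4876, 0.2181, 0.0916]), array([0.487 , 0.2109, 0.0936]), array([0.4862, 0.2027, 0.0915])] [np.float64(0.0914), np.float64(0.0936), np.float64(0.0927)]
```

View pics/c5.png

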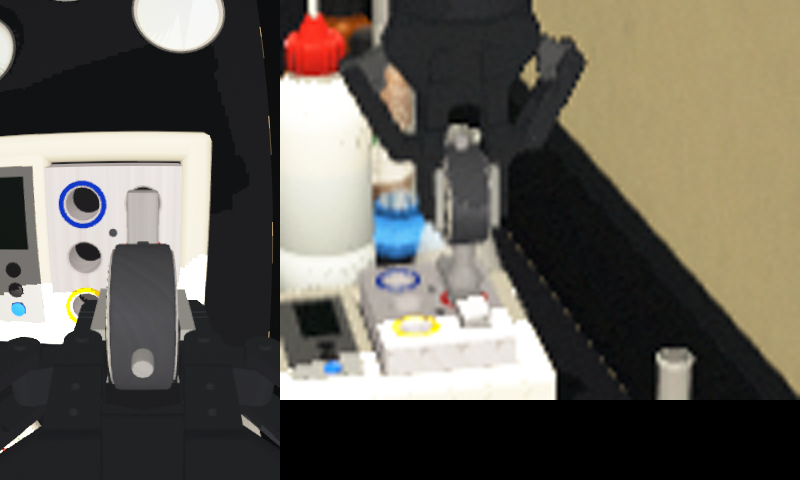

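The bar's top is at 0.092 m, i.e. flat on the block at 82 + 10 mm. The wrist view shows the blue and yellow wells free, and the side view shows the gauge standing over the red ring. The wrist force is about 6.6 N; adding the roughly 2.4 N gauge weight gives about 9 N on the block. One small nudge more.

```bash
python3 -m inch '[[[0,0,-0.01,0,0,0,1],[0,0,0,0,0,0,1],[0,0,0,0,0,0,1],[0,0,0,0,0,0,1],[0,0,0,0,0,0,1]]]'
python3 -m inch '[[[0,0,0,0,0,0,1],[0,0,0,0,0,0,1],[0,0,0,0,0,0,1]]]'
python3 -m inch '[[[0,0,0,0,0,0,1],[0,0,0,0,0,0,1],[0,0,0,0,0,0,1]]]'
```

```text
t: 10.05
position: [0.4832, 0.179, 0.1296]
ee_rot: [-0.0, 0.999, -0.047, 0.0]
force: [-2.6, 0.5, 7.9]
gripper_width: 0.0212
t: 10.35
position: [0.4832, 0.1789, 0.1296]
ee_rot: [-0.0, 0.999, -0.047, 0.0]
force: [-1.0, -0.6, 8.8]
gripper_width: 0.0213
t: 10.65
position: [0.4832, 0.1789, 0.1296]
ee_rot: [-0.0, 0.999, -0.047, 0.0]
force: [-0.4, -0.4, 8.0]
gripper_width: 0.0214
```

The force holds at about 8 N on the wrist, or roughly 10.5 N on the block including the gauge's weight. Handing in.

```bash
python3 -c "
from station import job; print(job.sign_off())"
```

```text
the job is handed in; nothing more can be done
None
```

I lifted the gauge out of its stand, put its rod down the red-ringed well (middle of the back row) and signed off at about 10.7 s, still gripping it and pressing it on the block.

- **Centring:** before lowering, the gauge axis was within about 1 mm of the well centre, measured in the wrist camera. The top camera put both the gauge and the ring 2–3 mm away from that. The shift was about the same for each, so their relative position agrees.
- **Depth:** the spring force began at about the expected height. The base touched at TCP height 0.1296 m, as predicted, and the bar's top read about 0.092 m, which means it is flat on the block. I did not read the plunger itself.
- **Force:** the wrist force held steady at about 8–9 N, so with the gauge's own weight about 10–11 N is pressing on the block. When last read, just before the final nudge, there was about 0.33 N·m of moment at the wrist. The sideways force has since fallen to about 0.5 N.
- **Upright and untouched:** the tool is vertical to within about 0.1°. Nothing I saw in the pictures had moved, and the path stayed clear of the beaker, flask and stopper.

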